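# Seat a hand bell in the V of an engraving jig

## Robot

A 6-joint arm with a two-finger parallel gripper is mounted at the origin on a cart in front of the work surface, level with it; the furniture and walls round the work are solid. World frame = base frame: x ahead of the robot, y to its left, z up, the work surface at z = 0. Lengths are in m, angles in degrees, forces in N, time in s.
With the tool pointing down it reaches from about 0.4 to 0.825 m from the base axis. Payload 7 kg.
Tool frame: the origin (TCP) lies midway between the tips of the shut fingers; the grasp point (between the pads) lies 19 mm behind it; z points along the fingers, y is the line along which they close (so a half turn about z gives the same grasp; the last joint's range is limited). The gripper opens to 88 mm and grips with 3 to 60 N. Pads are 19 mm wide; open, the fingers measure 130 mm over their backs; the gripper's body (78 mm by 193 mm) begins 47 mm behind the grasp point.
Start: joints at [87.324, 20.546, 0.682, 0, -70.136, -16.507], TCP at [0.222, 0.637, 0.227] pointing down, gripper open.
Joint ranges: [-176.03, 176.03], [-82.01, 121.73], [-58.28, 71.71], [-173.87, 95.51], [-174.79, -0.11], [-173.66, 173.66]. Speed limits (degrees/s): [136.94, 136.94, 172.46, 180, 180, 180].

## Interface

Orientations are given as [roll, pitch, yaw] about the fixed x, y, z axes, in that order (R = Rz(yaw) Ry(pitch) Rx(roll)).
In Python, from plant import ctrl gives the robot as it stands. The module is installed in compiled form; this text tells all that it offers.
- The arm moves only by the tool send_rows, never from a script. Its argument "plan" is a list that holds one entry, the list of rows, each a list of 6 numbers: the shift along the tool's x, y, z in fractions of the full range, 1 being 60 cm, then the turn, a rotation vector about the tool's x, y, z in a scale on which 1.0 is 90 degrees. A call has 1 to 8 rows; each row is the pose to reach, as a shift and turn from the pose commanded when the call began, along the tool's axes at that moment; what a row does not reach only later rows make up. A row lasts 1/12 s, in which the tool goes at most 41.7 mm and 7.16 degrees, less where a joint would pass 70% of its speed; a pose out of reach is approached as far as the arm can. Shift and turn numbers lie between -1 and 1, and a call with a number outside is refused. A call with a gripper value outside its range is refused whole. "fingers" is the opening, from 0 (shut) to 1 (fully open), set as the call begins (left out, the last holds). The fingers move at their own pace and stop on an object; the grip force is fixed at half the most. Time passes only in rows, so rows that repeat a pose let the fingers close. It gives the time, the measured TCP pose, the force, the opening and the grip force at its end, in the units of the state.
- ctrl.get_obs(): the state, without advancing time (a new reading comes with each control period).
- ctrl.snapshot(name): name is "side" or "top" or "wrist"; returns a dict with "img" (480x640x3 uint8, red, green, blue), "K" (3x3 intrinsics, pixels), "pose" (4x4, takes a point from camera to world coordinates). Camera axes: x right, y down, z forward; pixel columns grow to the right and rows downward; lengths in m; the calibration is good to about 2 mm. A picture is of the moment at which its call begins. There is no depth.
- ctrl.close_job(): hands the job in; it is judged then, once.
The state is a dict: "clock": time; "joint_pos": joint angles; "qvel": joint speeds; "tau": joint torques, N m; "tool_pos": TCP position; "orientation": TCP orientation; "force": force on the tool from outside, world axes, zero at the start; "moment": the same for the moment, N m; "opening": finger opening in m; "gripper_force": force on a finger pad.
Only numpy, scipy, OpenCV 4.12 (cv2) and the standard library are available. Lean on these libraries where they do the work, as an engineer would, in place of code of your own. Each camera call takes 0.05 s, during which the arm holds its last target. There are 200 camera calls.

## Task

Stand the copper hand bell upright on the plate of the engraving jig, in front of the open V and clear of its two faces; then push it along the plate into the V until it settles centred and bears firmly on both faces for a moment (about 10 newtons of push; more than 15 on either face bruises it). Let go and leave it standing home against both faces; do not shift the tea infuser or the steel cup.

Things in the scene. Friction and masses are not known exactly. Their poses are not given: they have to be found in the camera images.
- bell: the hand bell (the one on the free worktop, not the one far right): copper, 59 mm across at its foot, narrowing up to 43 mm height, then a wooden grip 16 mm thick up to 90 mm; 0.1 to 0.2 kg, loose, Origin: centre of its foot, z up. Pushed low on the flank (within 25 mm of its foot) it slides upright; pushed at the grip it tips
- jig: the engraving jig, screwed down: polished aluminium plate 166 mm (x) by 110 mm (y), 8 mm thick, origin under its centre. On it stands a V of two upright steel jaws, jaw_left (+y side) and jaw_right (-y side), each 48 x 12 mm, 20 mm high, 90 degrees apart, open toward the plate's -x edge. The V's bisector is the jig's x axis (y = 0, scribed on the plate); push along the jig's +x
- start (a point): point on the plate's top (8 mm up) on the bisector, 45 mm in front (-x) of the plate's centre; axes as the jig's. A bell centred here is clear of the V. The V is clamped anywhere along 25 mm, not measured: the bell's centre is home 40 to 65 mm beyond this point (+x). Faces and plate are slick (friction 0.2), the fingers grip; a one-sided load shows as a sideways force on the tool
- infuser: bystander: white ball tea infuser on a small foot, 46 mm across, 79 mm high, loose; origin at the centre of its foot
- cup: bystander: plain tall steel cup, 42 mm across, 88 mm high, loose; origin at the centre of its foot
Things that resemble listed ones, but are neither listed nor needed, are in the scene too. Leave any blue or yellow look-alike of the bell alone.

How it is judged:
By the outcome, as a careful person would: the job done as asked, in the order asked, and still so for the second after the job is handed in, with the robot touching nothing.
It also fails if it takes over 72 s, if anything falls off the work surface, if the arm or the gripper's body presses on something with over 40 N, if the wrist force passes 120 N, or if a joint passes its speed limit or range.

## Working session

There is one attempt and no reset: what is moved stays moved. The work goes in short steps, Python scripts to look and compute and a tool call to move; the robot and the scene stay as the last step left them, time stands still between calls to the robot, and variables do not carry over. Pictures are saved under pics/ and viewed, at most 10 in all, crops included, and the job is handed in when it is done.

Besides the shell and the picture viewer there is one more tool, called after "Call:" as name([rows], argument=value, ...), one row to a line, values as JSON. send_rows: Moves the arm, as the interface text tells. Its arguments: {"type":"object","properties":{"plan":{"type":"array","items":{"type":"array","items":{"type":"array","items":{"type":"number"}}}},"fingers":{"type":"number"}},"required":["plan"]}

```bash
mkdir -p pics; python3 - <<'E'
from plant import ctrl
import cv2,pickle
o=ctrl.get_obs();print({k:o[k] for k in('clock','tool_pos','orientation','force','opening')})
d={}
for n in('top','side'):
    s=ctrl.snapshot(n);d[n]=s;cv2.imwrite(f'pics/{n}0.png',s['img'][:,:,::-1]);print(n,s['K'],s['pose'])
pickle.dump(d,open('d0.pkl','wb'))
E
```

```text
{'clock': 0.0, 'tool_pos': array([0.22165699, 0.63704303, 0.22560381]), 'orientation': array([ 1.79902888e+02, -9.11341370e-03, -1.91894399e+01]), 'force': array([-0.62953136, -0.59384662, -0.40709667]), 'opening': 0.08773548481229332}
top [[453.72861335   0.         317.75787057]
 [  0.         453.72861335 237.21078968]
 [  0.           0.           1.        ]] [[-0.02490689 -0.98012396  0.19681634  0.36899502]
 [-0.99956607  0.02751354  0.01052048 -0.04399486]
 [-0.01572649 -0.1964689  -0.98038393  0.89319928]
 [ 0.          0.          0.          1.        ]]
side [[465.00891211   0.         322.19532974]
 [  0.         465.00891211 241.86337064]
 [  0.           0.           1.        ]] [[ 9.69368138e-01 -1.60128026e-01  1.86237561e-01  3.66473105e-01]
 [-2.45610546e-01 -6.34864418e-01  7.32545310e-01 -6.45775458e-01]
 [ 9.34566199e-04 -7.55847992e-01 -6.54746470e-01  5.72399912e-01]
 [ 0.00000000e+00  0.00000000e+00  0.00000000e+00  1.00000000e+00]]
```

View pics/top0.png

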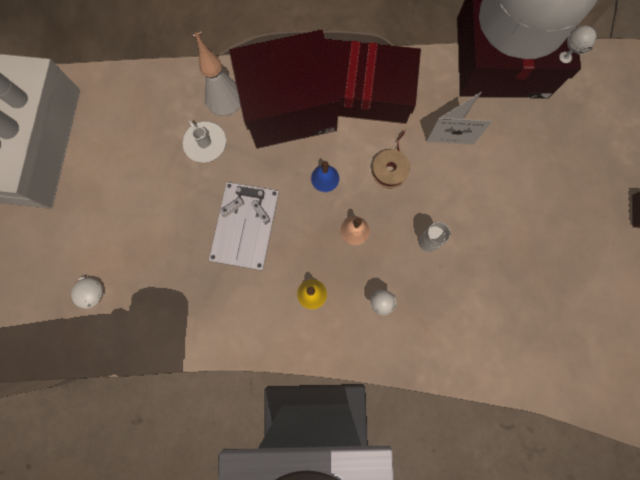

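View pics/side0.png

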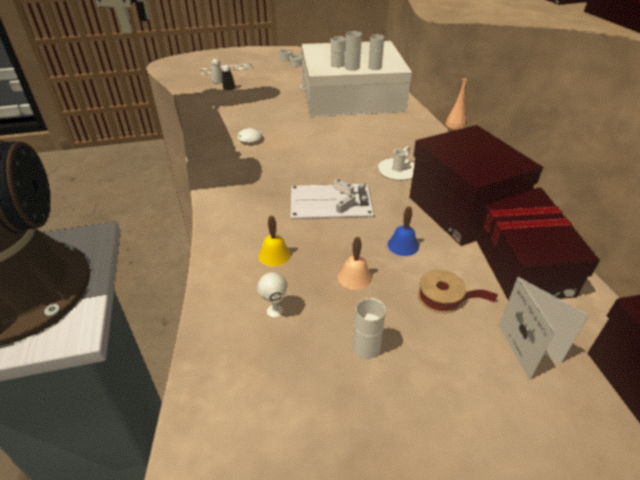

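Top view: the copper-coloured candidates are the bell at (355,230) and a tall copper cone at (208,60), which is up by the boxes. Blue (325,177) and yellow (312,293) are look-alikes. The bell at (355,230) fits: copper flank, wooden grip, free worktop. Infuser is at (383,301), cup at (433,236), jig at (244,226). Next I'll confirm in enlarged crops.

```bash
python3 - <<'E'
import cv2,pickle
d=pickle.load(open('d0.pkl','rb'))
def crop(n,x,y,w,h,f,o): cv2.imwrite(o,cv2.resize(d[n]['img'][y:y+h,x:x+w,::-1],None,fx=f,fy=f,interpolation=cv2.INTER_CUBIC))
a=crop('top',200,170,200,150,4,'pics/t1.png')
crop('side',240,170,160,120,5,'pics/s1.png')
E
```

```text
(no output)
```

View pics/t1.png

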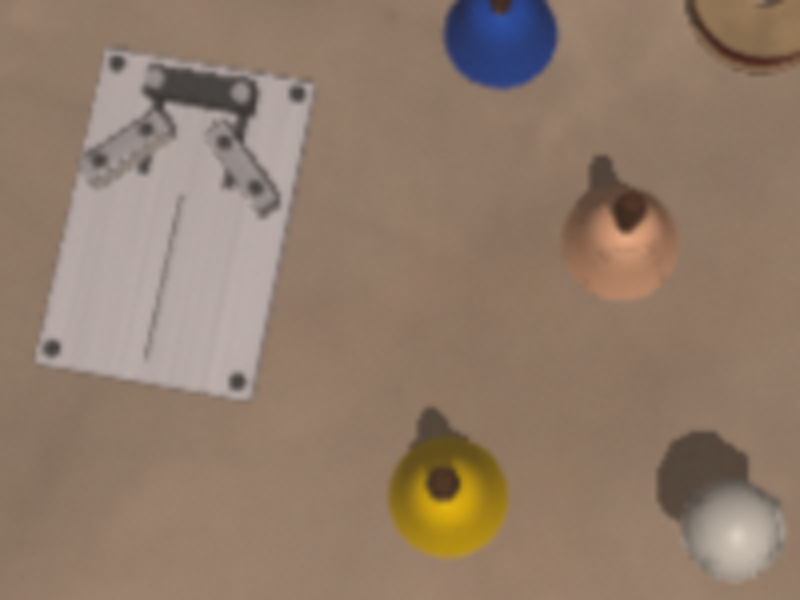

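View pics/s1.png

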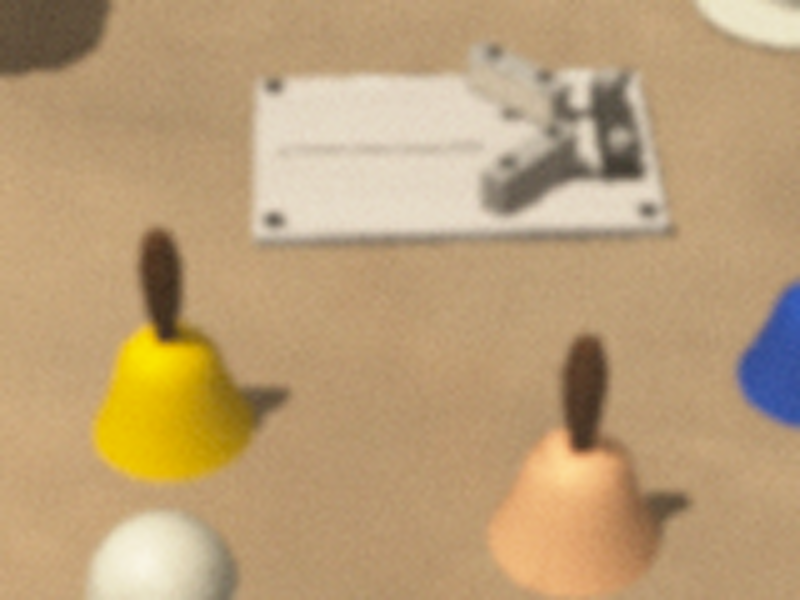

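The crops confirm it. The copper bell's foot spans top-crop u 562–679 with its bottom at v 301, and side-crop u 487–660 with its bottom at v 596. Plate corners in the top crop are (106,49), (313,83), (250,399) and (37,362).

```bash
cat > h.py <<'E'
import numpy as np,pickle
from scipy.optimize import least_squares
def ray(s,uv,z):
    K,T=s['K'],s['pose'];d=T[:3,:3]@np.linalg.solve(K,[*uv,1.]);c=T[:3,3];return c+d*(z-c[2])/d[2]
def proj(s,P):
    T=s['pose'];q=(np.atleast_2d(P)-T[:3,3])@T[:3,:3]@s['K'].T;return q[:,:2]/q[:,2:]
def circ(c,r,z):
    t=np.linspace(0,2*np.pi,361);return np.c_[c[0]+r*np.cos(t),c[1]+r*np.sin(t),0*t+z]
def ext(s,c,r,z):
    p=proj(s,circ(c,r,z));return np.array([p[:,0].min(),p[:,0].max(),p[:,1].max()])
E
python3 - <<'E'
from h import *
d=pickle.load(open('d0.pkl','rb'))
f=lambda u,o,k:o+(np.array(u)+.5)/k-.5
t=d['top'];s=d['side']
mt=np.array([f(562,200,4),f(679,200,4),f(301,170,4)]);ms=np.array([f(487,240,5),f(660,240,5),f(596,170,5)])
for S,m in((t,mt),(s,ms)):
    r=least_squares(lambda c:ext(S,c,.0295,0)-m,[.45,-.1]);print('bell',r.x,r.fun)
r=least_squares(lambda c:np.r_[ext(t,c,.0295,0)-mt,ext(s,c,.0295,0)-ms],[.45,-.1]);print('bell both',r.x,r.fun)
L=np.array([[.083,.055,.008],[.083,-.055,.008],[-.083,-.055,.008],[-.083,.055,.008]])
pt=np.array([[f(u,200,4),f(v,170,4)] for u,v in[(106,49),(313,83),(250,399),(37,362)]])
ps=np.array([[f(u,240,5),f(v,170,5)] for u,v in[(643,72),(672,233),(255,240),(258,75)]])
def W(p):
    c,n=np.cos(p[2]),np.sin(p[2]);return L@np.array([[c,n,0],[-n,c,0],[0,0,1]])+[p[0],p[1],0]
for SS in([(t,pt)],[(s,ps)],[(t,pt),(s,ps)]):
    r=least_squares(lambda p:np.concatenate([(proj(S,W(p))-m).ravel() for S,m in SS]),[.45,.1,0]);print('jig',r.x[:2],np.degrees(r.x[2]),np.round(r.fun,1))
# V parts from the top crop (z=28mm): jaw inner corners
for n,uv,z in[('jawL tip',(98,188),.028),('jawL inner end',(174,133),.028),('jawR in',(208,131),.028),('jawR tip',(263,216),.028),('scribe near',(147,360),.008),('scribe far',(182,195),.008)]:
    P=ray(t,[f(uv[0],200,4),f(uv[1],170,4)],z)
    a=r.x[2];e=P[:2]-r.x[:2];print(n,P,'jig',np.cos(a)*e[0]+np.sin(a)*e[1],-np.sin(a)*e[0]+np.cos(a)*e[1])
for n,uv in[('infuser',(383,301)),('cup',(433,236)),('yellow',(312,293)),('blue',(325,177))]:print(n,ray(t,uv,.04))
for uv in[(275,312),(368,350),(275,255),(404,245)]:print(ray(s,uv,0))
E
```

```text
bell [ 0.56009573 -0.10912222] [-0.06057482  0.06043758 -0.00077633]
bell [ 0.56074579 -0.10741327] [ 0.23796598 -0.23724535  0.01754288]
bell both [ 0.56034954 -0.10865173] [-0.29872962 -0.17977947 -0.11922613  0.21012497 -0.22345798  0.58167741]
jig [0.57644116 0.11317759] -11.287671338344751 [-0.4 -0.5  0.6 -0.4  0.5  0.5 -0.7  0.4]
jig [0.57725648 0.10952489] -12.535312572694815 [ 0.1  0.4  0.1 -0.7 -0.3 -0.6  0.2  1. ]
jig [0.57704508 0.11215663] -11.732445456353465 [ 0.5 -1.   1.4 -0.5  0.6  0.3 -0.5 -0.2 -0.8 -0.5 -0.2 -1.8 -0.3 -1.
 -0.5  0.7]
jawL tip [0.58919852 0.14861545 0.028     ] jig 0.004485924330608688 0.03816842195195722
jawL inner end [0.61615992 0.11131659 0.028     ] jig 0.038468455600512354 0.00713119426357983
jawR in [0.61669104 0.09445308 0.028     ] jig 0.0424175389115265 -0.009271998073045724
jawR tip [0.57272437 0.06727775 0.028     ] jig 0.004895307258956746 -0.0448198368565133
scribe near [0.50605651 0.12740772 0.008     ] jig -0.07260665354543741 0.0004975245361083357
scribe far [0.58944048 0.11063158 0.008     ] jig 0.012446532911335458 0.0010273182800833098
infuser [ 0.41581604 -0.15322631  0.04      ]
cup [ 0.53645655 -0.25509922  0.04      ]
yellow [ 0.43408379 -0.02140799  0.04      ]
blue [ 0.66080958 -0.0521152   0.04      ]
[ 0.41389825 -0.15313114  0.        ]
[ 0.53499354 -0.25928208  0.        ]
[ 0.43701166 -0.01975486  0.        ]
[ 0.67510211 -0.05135828  0.        ]
```

```bash
cat >> h.py <<'E'
from scipy.spatial.transform import Rotation as R
def row(p,yaw=-11.4,tilt=0):
    from plant import ctrl
    o=ctrl.get_obs();M=R.from_euler('xyz',o['orientation'],degrees=True)
    T=R.from_euler('z',yaw,degrees=True)*R.from_euler('y',tilt,degrees=True)*R.from_euler('x',180,degrees=True)
    print('row',np.round(M.inv().apply(np.array(p)-o['tool_pos'])*100,2),np.round((M.inv()*T).as_rotvec(degrees=True),2),'clock',o['clock'],'J',np.round(o['joint_pos'],0))
E
python3 -c "
from h import *
row([.5603,-.1086,.2])"
```

```text
row [56.49 59.3   2.67] [ 0.09 -0.   -7.79] clock 0.1 J [ 87.  21.   1.  -0. -70. -17.]
```

The manual's scale: shifts go in shares of 60 cm and turns go in shares of 90 degrees. Converting my numbers, 59.3 cm is 0.9883, 56.5 cm is 0.9417, -7.8 degrees is -0.0867.

Call:
send_rows([
  [[0.9417,0.9883,0.045,0,0,-0.0867],[0.9417,0.9883,0.045,0,0,-0.0867],[0.9417,0.9883,0.045,0,0,-0.0867],[0.9417,0.9883,0.045,0,0,-0.0867],[0.9417,0.9883,0.045,0,0,-0.0867],[0.9417,0.9883,0.045,0,0,-0.0867],[0.9417,0.9883,0.045,0,0,-0.0867],[0.9417,0.9883,0.045,0,0,-0.0867]],
], fingers=0.8)

```text
clock: 0.77
tool_pos: [0.3598, 0.3321, 0.2154]
orientation: [180.0, 0.0, -11.4]
force: [0.9, 0.1, 0.2]
opening: 0.0699
gripper_force: 0.0
```

```bash
python3 -c "
from h import *
row([.5603,-.1086,.2])"
```

```text
row [28.34 39.25  1.54] [0.   0.01 0.04] clock 0.7667 J [ 66.   3. -23.  -0. -64.  13.]
```

Converted, 39.2 cm is 0.6533, 28.3 cm is 0.4717.

Call:
send_rows([
  [[0.4717,0.6533,0.025,0,0,0],[0.4717,0.6533,0.025,0,0,0],[0.4717,0.6533,0.025,0,0,0],[0.4717,0.6533,0.025,0,0,0],[0.4717,0.6533,0.025,0,0,0],[0.4717,0.6533,0.025,0,0,0],[0.4717,0.6533,0.025,0,0,0],[0.4717,0.6533,0.025,0,0,0]],
])

```text
clock: 1.43
tool_pos: [0.4977, 0.0288, 0.2053]
orientation: [-180.0, -0.0, -11.4]
force: [1.9, 1.3, 0.1]
opening: 0.0703
gripper_force: 0.0
```

```bash
python3 -c "
from h import *
row([.5603,-.1086,.2])"
```

```text
row [ 8.85 12.24  0.53] [-0.02 -0.01  0.03] clock 1.4333 J [ 26.   5. -23.  -0. -62.  53.]
```

Call:
send_rows([
  [[0.1467,0.2033,0.0083,0,0,0],[0.1467,0.2033,0.0083,0,0,0],[0.1467,0.2033,0.0083,0,0,0],[0.1467,0.2033,0.0083,0,0,0],[0.1467,0.2033,0.0083,0,0,0],[0.1467,0.2033,0.0083,0,0,0]],
])

```text
clock: 1.93
tool_pos: [0.5594, -0.1076, 0.1992]
orientation: [180.0, 0.1, -11.6]
force: [1.1, -0.7, -0.5]
opening: 0.0702
gripper_force: 0.0
```

```bash
python3 - <<'E'
from h import *
import cv2
from plant import ctrl
row([.5603,-.1086,.059])
s=ctrl.snapshot('wrist');pickle.dump(s,open('w1.pkl','wb'));cv2.imwrite('pics/w1.png',s['img'][:,:,::-1])
print(s['pose'].round(3),s['K'][0]);b=[.5603,-.1086]
print('expect tip',proj(s,[*b,.09]),'foot',proj(s,circ(b,.0295,0))[::90])
E
```

```text
row [ 0.14  0.08 14.02] [ 0.03  0.11 -0.17] clock 1.9333 J [  9.  12. -15.  -0. -63.  70.]
[[-0.201 -0.931 -0.306  0.642]
 [-0.98   0.191  0.062 -0.124]
 [ 0.001  0.312 -0.95   0.356]
 [ 0.     0.     0.     1.   ]] [342.53169381   0.         317.17228878]
expect tip [[317.86882688 230.94136723]] foot [[311.9071029  178.41716818]
 [290.56578578 211.06714743]
 [323.02288605 231.55959534]
 [344.91051109 200.17267384]
 [311.9071029  178.41716818]]
```

View pics/w1.png

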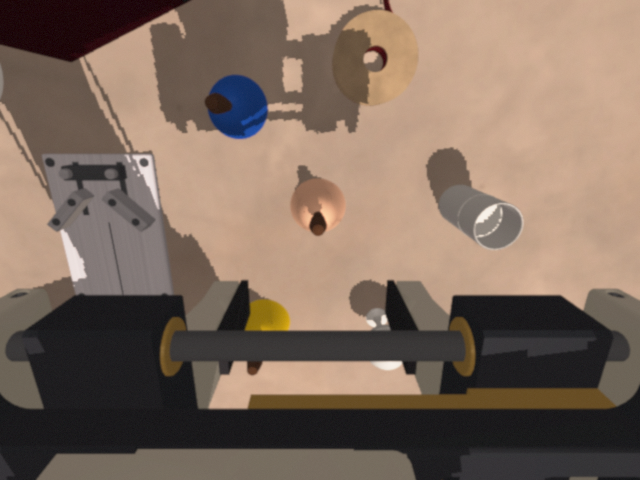

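The wrist view shows the bell foot at u 290–346 and the grip tip at (318,233). Both are within a pixel of the prediction, so the bell position holds. Descending.

Converted, 14.8 cm is 0.2467, 13.5 cm is 0.225.

Call:
send_rows([
  [[0.0017,0.0017,0.0667,0,0,0],[0.0017,0.0017,0.1333,0,0,0],[0.0017,0.0017,0.1917,0,0,0],[0.0017,0.0017,0.225,0,0,0],[0.0017,0.0017,0.2467,0,0,0],[0.0017,0.0017,0.2467,0,0,0],[0.0017,0.0017,0.2467,0,0,0]],
])

```text
clock: 2.57
tool_pos: [0.56, -0.1063, 0.0523]
orientation: [180.0, 0.1, -11.3]
force: [1.1, 0.1, 0.9]
opening: 0.0701
gripper_force: 0.0
```

Call:
send_rows([
  [[0,0,0,0,0,0],[0,0,0,0,0,0],[0,0,0,0,0,0],[0,0,0,0,0,0],[0,0,0,0,0,0],[0,0,0,0,0,0]],
], fingers=0)

```text
clock: 3.07
tool_pos: [0.5606, -0.1073, 0.0526]
orientation: [-180.0, -0.0, -11.4]
force: [-0.4, -0.2, -0.3]
opening: 0.0357
gripper_force: 0.0
```

Call:
send_rows([
  [[0,0,0,0,0,0],[0,0,0,0,0,0],[0,0,0,0,0,0],[0,0,0,0,0,0],[0,0,0,0,0,0],[0,0,0,0,0,0]],
])

```text
clock: 3.57
tool_pos: [0.5603, -0.1073, 0.0521]
orientation: [180.0, 0.0, -11.4]
force: [-0.3, 0.1, -1.1]
opening: 0.0146
gripper_force: 30.0
```

Converted, -10 cm is -0.1667, -8 cm is -0.1333.

Call:
send_rows([
  [[0,0,-0.0333,0,0,0],[0,0,-0.0833,0,0,0],[0,0,-0.1333,0,0,0],[0,0,-0.1667,0,0,0],[0,0,-0.1667,0,0,0]],
])

```text
clock: 3.98
tool_pos: [0.5631, -0.1073, 0.1571]
orientation: [-179.9, -0.4, -11.3]
force: [1.2, -0.4, -0.9]
opening: 0.0147
gripper_force: 30.0
```

```bash
python3 -c "
from h import *
row([.5326,.1209,.153])"
```

```text
row [ -7.48 -21.78   0.39] [-0.08 -0.43  0.06] clock 3.9833 J [  9.  14. -18.   0. -57.  70.]
```

Converted, -21.8 cm is -0.3633, -7.2 cm is -0.12.

Call:
send_rows([
  [[-0.015,-0.045,0,0,0,0],[-0.0317,-0.095,0,0,0,0],[-0.0517,-0.155,0,0,0,0],[-0.0717,-0.215,0,0,0,0],[-0.0917,-0.275,0,0,0,0],[-0.1083,-0.3267,0,0,0,0],[-0.12,-0.3633,0,0,0,0],[-0.12,-0.3633,0,0,0,0]],
])

```text
clock: 4.65
tool_pos: [0.5325, 0.1243, 0.1517]
orientation: [-180.0, 0.0, -11.2]
force: [-0.1, -0.2, -0.8]
opening: 0.0148
gripper_force: 30.0
```

Call:
send_rows([
  [[0,0,0,0,0,0],[0,0,0,0,0,0],[0,0,0,0,0,0],[0,0,0,0,0,0]],
])

```text
clock: 4.98
tool_pos: [0.5328, 0.1196, 0.152]
orientation: [180.0, 0.0, -11.5]
force: [0.6, 0.1, -1.7]
opening: 0.0146
gripper_force: 30.0
```

```bash
python3 - <<'E'
from h import *
import cv2
from plant import ctrl
row([.5326,.1209,.066])
s=ctrl.snapshot('wrist');pickle.dump(s,open('w2.pkl','wb'));cv2.imwrite('pics/w2.png',cv2.resize(s['img'][120:420,120:520,::-1],None,fx=2,fy=2,interpolation=cv2.INTER_CUBIC))
E
```

```text
row [-0.04 -0.12  8.6 ] [ 0.02  0.02 -0.06] clock 4.9833 J [ 33.  12. -22.  -0. -56.  45.]
```

View pics/w2.png

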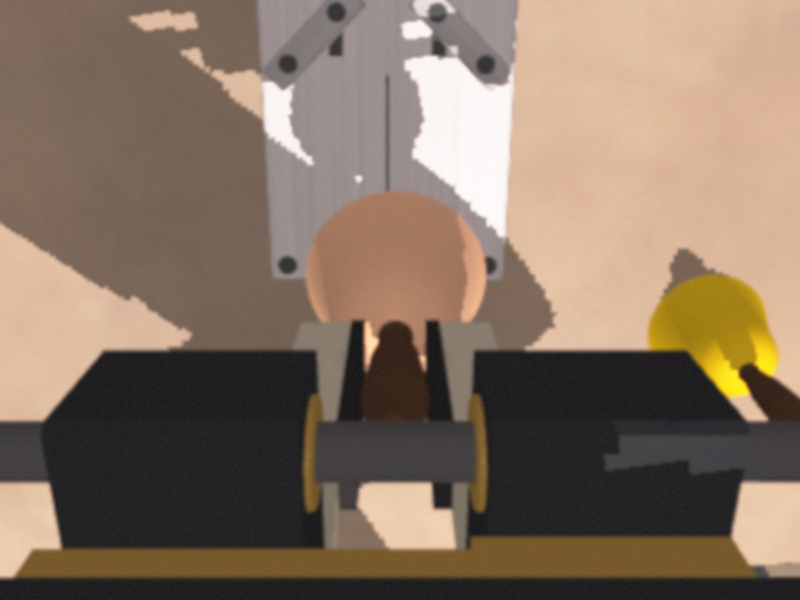

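Wrist crop: the held bell's foot spans u 306–487. The scribe runs (388,75)–(388,190) and the plate's near corners are (273,278) and (501,278).

```bash
python3 - <<'E'
from h import *
s=pickle.load(open('w2.pkl','rb'))
g=lambda u,v:[120+(u+.5)/2-.5,120+(v+.5)/2-.5]
P=lambda u,v,z=.008:ray(s,g(u,v),z)
a,b=P(388,75),P(388,190);c,e=P(273,278),P(501,278)
print('scribe',a,b,np.degrees(np.arctan2(*(a-b)[1::-1])));print('near corners',c,e,np.linalg.norm(c-e),'edge yaw',np.degrees(np.arctan2(*(c-e)[1::-1]))-90)
for p,q in(((258,0),(273,278)),((518,0),(501,278))):
    d=P(*p)-P(*q);print('side yaw',np.degrees(np.arctan2(d[1],d[0])))
m=(c+e)/2;h=np.array([np.cos(np.radians(-11.4)),np.sin(np.radians(-11.4))]);n=np.array([-h[1],h[0]])
print('start est',m[:2]+h*.038);x0=m[:2]+h*.038
print('scribe lateral off mid',(a[:2]-m[:2])@n,(b[:2]-m[:2])@n)
r=least_squares(lambda q:ext(s,q,.0295,.1)[:2]-[g(306,0)[0],g(487,0)[0]],[.5328,.12]);print('held bell foot lateral vs plate mid',(r.x-m[:2])@n,r.x)
for n_,uv in(('jawL tip in',(293,87)),('jawL?',(365,5)),('jawR tip in',(490,85)),('jawR',(425,20))):
    p=P(*uv,.028)[:2]-x0;print(n_,'rel start',p@h,p@n)
E
```

```text
scribe [0.5890468  0.11095504 0.008     ] [0.53907107 0.12125882 0.008     ] -11.649751535057465
near corners [0.50787388 0.18319646 0.008     ] [0.48638999 0.07755989 0.008     ] 0.10779908676953034 edge yaw -11.495775029146998
side yaw -11.76544541801515
side yaw -11.969248772639085
start est [0.53438224 0.12286719]
scribe lateral off mid -0.000872285499031641 -0.000649860761047193
held bell foot lateral vs plate mid -0.00419873777102303 [0.53720276 0.11801524]
jawL tip in rel start 0.05307117629201432 0.03732301323328381
jawL? rel start 0.0844583357865402 0.007792489289685728
jawR tip in rel start 0.053756638153849075 -0.04218517988888134
jawR rel start 0.078846611783847 -0.015647385883804432
```

Converted, 8.9 cm is 0.1483, 8.7 cm is 0.145, -0.2 degrees is -0.0022.

Call:
send_rows([
  [[0,-0.005,0.0333,0,0,-0.0022],[0,-0.005,0.075,0,0,-0.0022],[0,-0.005,0.1083,0,0,-0.0022],[0,-0.005,0.1333,0,0,-0.0022],[0,-0.005,0.145,0,0,-0.0022],[0,-0.005,0.1483,0,0,-0.0022],[0,-0.005,0.1483,0,0,-0.0022],[0,-0.005,0.1483,0,0,-0.0022]],
])

```text
clock: 5.7
tool_pos: [0.5342, 0.1237, 0.0641]
orientation: [-180.0, -0.1, -11.2]
force: [0.2, -0.3, -1.1]
opening: 0.015
gripper_force: 30.0
```

Converted, 0.2 cm is 0.0033, 0.1 cm is 0.0017.

Call:
send_rows([
  [[0,0,0.0017,0,0,0],[0,0,0.0017,0,0,0],[0,0,0.0033,0,0,0],[0,0,0.0033,0,0,0],[0,0,0.0033,0,0,0],[0,0,0.0033,0,0,0]],
])

```text
clock: 6.2
tool_pos: [0.5335, 0.1236, 0.0614]
orientation: [-180.0, -0.0, -11.2]
force: [0.3, 0.2, -1.3]
opening: 0.015
gripper_force: 30.0
```

Converted, 0.1 cm is 0.0017, 0.05 cm is 0.0008, 0.4 degrees is 0.0044.

Call:
send_rows([
  [[0,0.0017,0,0,0,0.0044],[0,0.0017,0.0008,0,0,0.0044],[0,0.0017,0.0017,0,0,0.0044],[0,0.0017,0.0017,0,0,0.0044],[0,0.0017,0.0017,0,0,0.0044],[0,0.0017,0.0017,0,0,0.0044]],
])

```text
clock: 6.7
tool_pos: [0.5333, 0.1226, 0.0602]
orientation: [180.0, 0.0, -11.6]
force: [-0.1, -0.4, -1.7]
opening: 0.0149
gripper_force: 30.0
```

Converted, 0.1 cm is 0.0017, 0.05 cm is 0.0008.

Call:
send_rows([
  [[0,0,0.0008,0,0,0],[0,0,0.0008,0,0,0],[0,0,0.0017,0,0,0],[0,0,0.0017,0,0,0]],
])

```text
clock: 7.03
tool_pos: [0.5335, 0.1226, 0.06]
orientation: [-180.0, -0.0, -11.6]
force: [-2.0, -1.6, 7.0]
opening: 0.0152
gripper_force: 30.0
```

Converted, -0.05 cm is -0.0008.

Call:
send_rows([
  [[0,0,-0.0008,0,0,0],[0,0,-0.0008,0,0,0],[0,0,-0.0008,0,0,0],[0,0,-0.0008,0,0,0],[0,0,-0.0008,0,0,0],[0,0,-0.0008,0,0,0]],
], fingers=0.6)

```text
clock: 7.53
tool_pos: [0.5333, 0.1226, 0.0596]
orientation: [180.0, 0.0, -11.6]
force: [0.0, 0.1, 0.2]
opening: 0.049
gripper_force: 0.0
```

Converted, -12 cm is -0.2, -11 cm is -0.1833.

Call:
send_rows([
  [[0,0,-0.0167,0,0,0],[0,0,-0.05,0,0,0],[0,0,-0.1,0,0,0],[0,0,-0.15,0,0,0],[0,0,-0.1833,0,0,0],[0,0,-0.2,0,0,0],[0,0,-0.2,0,0,0]],
])

```text
clock: 8.12
tool_pos: [0.5346, 0.1232, 0.183]
orientation: [-179.8, -0.2, -11.6]
force: [0.0, 1.1, -0.7]
opening: 0.0524
gripper_force: 0.0
```

```bash
python3 - <<'E'
from h import *
import cv2
from plant import ctrl
o=ctrl.get_obs();print(o['tool_pos'],o['orientation'],o['opening'])
d={n:ctrl.snapshot(n) for n in('wrist','side','top')};pickle.dump(d,open('d3.pkl','wb'))
a=cv2.resize(d['wrist']['img'][100:400,210:410,::-1],None,fx=2,fy=2,interpolation=cv2.INTER_CUBIC)
b=cv2.resize(d['side']['img'][140:240,270:370,::-1],None,fx=4,fy=4,interpolation=cv2.INTER_CUBIC)
cv2.imwrite('pics/m3.png',np.hstack([a,np.vstack([b,np.zeros((200,400,3),np.uint8)])]))
E
```

```text
[0.53458108 0.12323863 0.18295084] [-179.81046326   -0.22910649  -11.56777727] 0.05244457596734496
```

View pics/m3.png

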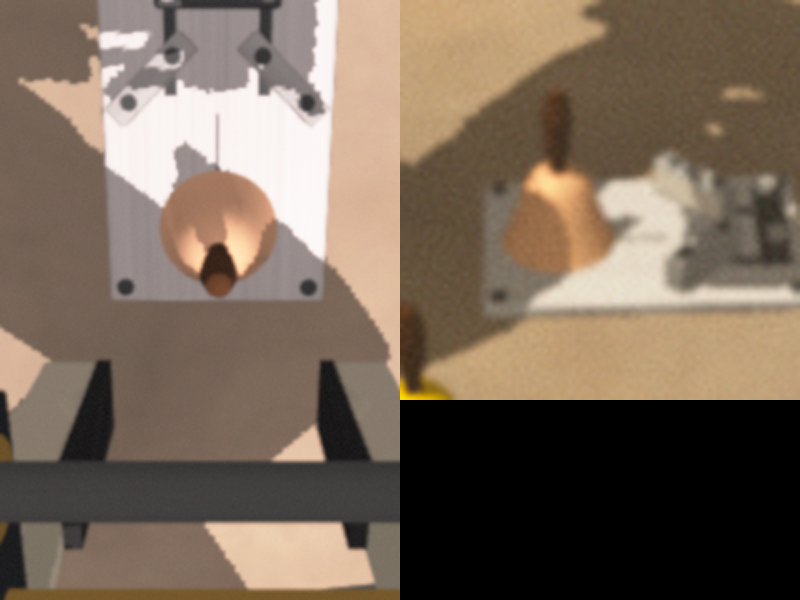

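The bell stands upright on the plate, with its foot at u 160–277 centred on the scribe at u 217.5, well clear of the V. Next: shut the fingers, go behind it and tilt the tool back 20° so the gripper body clears the grip.

Converted, 9 cm is 0.15, -7 cm is -0.1167, 20 degrees is 0.2222.

Call:
send_rows([
  [[-0.0583,0,0,0,0.0667,0],[-0.1167,0,0,0,0.1333,0],[-0.1167,0,0,0,0.2,0],[-0.1167,0,0,0,0.2222,0],[-0.1167,0,0.05,0,0.2222,0],[-0.1167,0,0.1,0,0.2222,0],[-0.1167,0,0.15,0,0.2222,0],[-0.1167,0,0.15,0,0.2222,0]],
], fingers=0)

```text
clock: 8.93
tool_pos: [0.4715, 0.1407, 0.0974]
orientation: [179.5, -18.7, -11.5]
force: [-0.5, -1.2, -0.5]
opening: 0.005
gripper_force: 0.0
```

```bash
python3 -c "
from h import *
c=np.array([.5333,.1226]);h=np.array([np.cos(np.radians(11.6)),-np.sin(np.radians(11.6))])
row([*(c-h*.065),.04],-11.6,-20);row([*(c-h*.065),.04],-11.6,20)"
```

```text
row [-1.92  0.48  5.41] [0.51 1.27 0.12] clock 8.9333 J [ 47.   3. -58.  41. -25.  -6.]
row [-1.92  0.48  5.41] [  0.53 -38.73  -0.06] clock 8.9333 J [ 47.   3. -58.  41. -25.  -6.]
```

```bash
python3 -c "
from h import *
c=np.array([.5333,.1226]);h=np.array([np.cos(np.radians(11.6)),-np.sin(np.radians(11.6))])
row([*(c-h*.055),.09],-11.6,-15)"
```

```text
row [0.63 0.52 1.  ] [ 0.51 -3.73  0.1 ] clock 8.9333 J [ 47.   3. -58.  41. -25.  -6.]
```

Converted, 1 cm is 0.0167, 0.6 cm is 0.01, -4 degrees is -0.0444.

Call:
send_rows([
  [[0.01,0.0083,0.0167,0.0056,-0.0444,0],[0.01,0.0083,0.0167,0.0056,-0.0444,0],[0.01,0.0083,0.0167,0.0056,-0.0444,0],[0.01,0.0083,0.0167,0.0056,-0.0444,0],[0.01,0.0083,0.0167,0.0056,-0.0444,0]],
])

```text
clock: 9.35
tool_pos: [0.4787, 0.1331, 0.0927]
orientation: [-179.9, -14.9, -11.6]
force: [-0.2, 0.6, 0.9]
opening: 0.0003
gripper_force: 0.0
```

```bash
python3 -c "
from h import *
c=np.array([.5333,.1226]);h=np.array([np.cos(np.radians(11.6)),-np.sin(np.radians(11.6))])
row([*(c-h*.053),.05],-11.6,-15);row([*(c-h*.053),.017],-11.6,-15)"
```

```text
row [-0.85 -0.07  4.19] [-0.08  0.06  0.02] clock 9.35 J [ 46.   5. -52.  28. -27.   8.]
row [-1.7  -0.06  7.38] [-0.08  0.06  0.02] clock 9.35 J [ 46.   5. -52.  28. -27.   8.]
```

Converted, 7.4 cm is 0.1233, -1.7 cm is -0.0283.

Call:
send_rows([
  [[-0.0083,0,0.0367,0,0,0],[-0.0167,0,0.07,0,0,0],[-0.0217,0,0.0917,0,0,0],[-0.025,0,0.1083,0,0,0],[-0.0283,0,0.12,0,0,0],[-0.0283,0,0.1233,0,0,0],[-0.0283,0,0.1233,0,0,0],[-0.0283,0,0.1233,0,0,0]],
])

```text
clock: 10.02
tool_pos: [0.4885, 0.1358, 0.0284]
orientation: [179.8, -13.6, -11.6]
force: [0.3, 0.0, -0.2]
opening: 0.0005
gripper_force: 0.0
```

```bash
python3 -c "
from h import *
c=np.array([.5333,.1226]);h=np.array([np.cos(np.radians(11.6)),-np.sin(np.radians(11.6))])
row([*(c-h*.04),.017],-11.6,-15);row([*(c-h*.02),.017],-11.6,-15)"
```

```text
row [0.36 0.39 1.26] [0.21 1.35 0.01] clock 10.0167 J [ 40.  12. -58.  44. -15.  -4.]
row [2.31 0.39 1.73] [0.21 1.35 0.01] clock 10.0167 J [ 40.  12. -58.  44. -15.  -4.]
```

Converted, 0.8 cm is 0.0133, 0.5 cm is 0.0083, -0.6 degrees is -0.0067.

Call:
send_rows([
  [[0.0083,0.0033,0.0017,0,-0.0067,0],[0.0133,0.0067,0.0033,0,-0.0067,0],[0.0133,0.0067,0.0033,0,-0.0067,0],[0.0133,0.0067,0.0033,0,-0.0067,0]],
])

```text
clock: 10.35
tool_pos: [0.4963, 0.1309, 0.0286]
orientation: [179.9, -13.1, -11.6]
force: [-0.3, 0.4, -0.2]
opening: 0.0003
gripper_force: 0.0
```

```bash
python3 -c "
from h import *
from plant import ctrl
c=np.array([.5333,.1226]);h=np.array([np.cos(np.radians(11.6)),-np.sin(np.radians(11.6))])
print(ctrl.get_obs()['joint_pos'])
row([*(c-h*.038),.024],-11.6,-13)"
```

```text
[ 39.78417995  12.75296055 -56.05313199  38.81092144 -16.56042941
   1.70862795]
row [-0.12  0.07  0.44] [ 0.14 -0.1   0.01] clock 10.35 J [ 40.  13. -56.  39. -17.   2.]
```

Converted, 3.39 cm is 0.0565, 3.2 cm is 0.0533.

Call:
send_rows([
  [[0.0077,0.0012,0.0035,0,0,0],[0.0155,0.0012,0.007,0,0,0],[0.0232,0.0012,0.0105,0,0,0],[0.031,0.0012,0.014,0,0,0],[0.0387,0.0012,0.0175,0,0,0],[0.0468,0.0012,0.0193,0,0,0],[0.0533,0.0012,0.0208,0,0,0],[0.0565,0.0012,0.0217,0,0,0]],
])

```text
clock: 11.02
tool_pos: [0.5322, 0.1228, 0.0233]
orientation: [179.8, -13.1, -11.6]
force: [-0.5, 0.3, 0.7]
opening: 0.0003
gripper_force: 0.5
```

```bash
cat > look.py <<'E'
from h import *
import cv2,sys
from plant import ctrl
c=np.array([.5333,.1226]);h=np.array([np.cos(np.radians(11.6)),-np.sin(np.radians(11.6))]);n=np.array([-h[1],h[0]])
o=ctrl.get_obs();p=o['tool_pos'];e=p[:2]-c;f=o['force'];print('fwd',e@h,'lat',e@n,'z',p[2],o['orientation'],'Ffwd',f[:2]@h,'Flat',f[:2]@n,o['joint_pos'].round(1))
if len(sys.argv)>1:
    d={k:ctrl.snapshot(k) for k in('top','side')};pickle.dump(d,open(sys.argv[1]+'.pkl','wb'))
    r=lambda i,f:cv2.resize(i[:,:,::-1],None,fx=f,fy=f,interpolation=cv2.INTER_CUBIC)
    cv2.imwrite('pics/'+sys.argv[1]+'.png',np.hstack([r(d['top']['img'][170:280,200:290],4.4444),r(d['side']['img'][150:250,280:380],4.889)]) if 0 else np.hstack([r(d['top']['img'][170:270,200:300],4),r(d['side']['img'][140:240,280:380],4)]))
E
python3 look.py p4
```

```text
fwd -0.0011402625723620416 lat 2.044839774833565e-05 z 0.023281404938974168 [179.84148637 -13.06762088 -11.61370132] Ffwd -0.5849879343349765 Flat 0.17008790978673313 [ 36.6  15.8 -52.   36.5 -16.6   7.2]
```

View pics/p4.png

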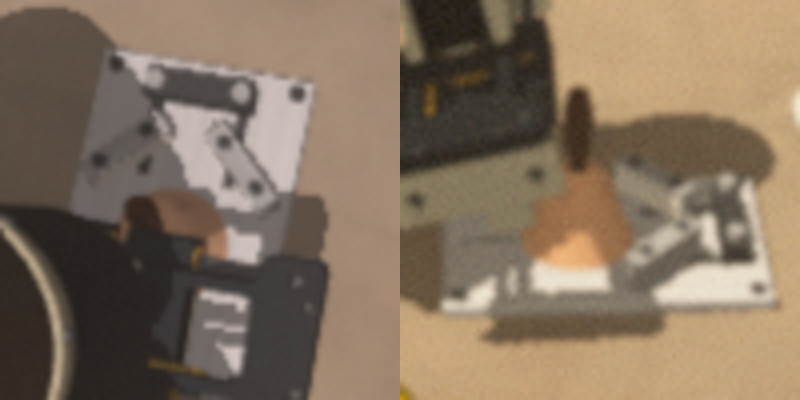

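```bash
python3 - <<'E'
from h import *
d3=pickle.load(open('d3.pkl','rb'))['side'];d4=pickle.load(open('p4.pkl','rb'))['side']
h=np.array([.9796,-.2011]);n=np.array([.2011,.9796])
def fit(s,m): return least_squares(lambda c:ext(s,c,.0295,.008)-m,[.55,.12]).x
f=lambda u,o:o+(u+.5)/4-.5
a=fit(d3,[f(102,270),f(214,270),f(273,140)]);b=fit(d4,[f(122,280),f(233,280),f(268,140)])
print(a,b,(b-a)@h,(b-a)@n)
E
```

```text
[0.53383341 0.12283895] [0.56476895 0.11943016] 0.030989968719759012 0.0028818935815138414
```

Converted, 0.49 cm is 0.0082, 0.39 cm is 0.0065.

Call:
send_rows([
  [[0.0033,0,0.0008,0,0,0],[0.0065,0,0.0015,0,0,0],[0.0082,0,0.0018,0,0,0],[0.0082,0,0.0018,0,0,0]],
])

```text
clock: 11.45
tool_pos: [0.5366, 0.122, 0.0235]
orientation: [179.9, -13.1, -11.6]
force: [-0.3, 0.2, -0.0]
opening: 0.0007
gripper_force: 0.0
```

Converted, 0.39 cm is 0.0065, 0.29 cm is 0.0048.

Call:
send_rows([
  [[0.0017,0,0.0003,0,0,0],[0.0033,0,0.0008,0,0,0],[0.0048,0,0.0012,0,0,0],[0.0065,0,0.0015,0,0,0],[0.0065,0,0.0015,0,0,0]],
])

```text
clock: 11.87
tool_pos: [0.5406, 0.1212, 0.0235]
orientation: [179.9, -13.1, -11.6]
force: [0.1, -0.2, -0.4]
opening: 0.0005
gripper_force: 0.1
```

```bash
python3 look.py p5
```

```text
fwd 0.007450042849020119 lat 7.324548938656428e-05 z 0.023491200346406678 [179.85033838 -13.07770872 -11.59817929] Ffwd 0.1260284546650088 Flat -0.15259157456096872 [ 36.1  16.4 -50.8  35.2 -17.    9. ]
```

View pics/p5.png

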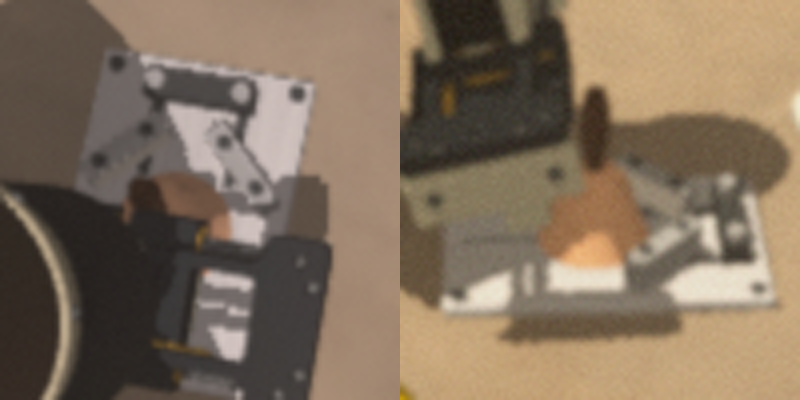

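Converted, 0.2 cm is 0.0033, 0.15 cm is 0.0025.

Call:
send_rows([
  [[0.0017,0,0.0003,0,0,0],[0.0025,0,0.0006,0,0,0],[0.0033,0,0.0008,0,0,0],[0.0033,0,0.0008,0,0,0]],
])

```text
clock: 12.3
tool_pos: [0.5425, 0.1207, 0.0235]
orientation: [179.8, -13.1, -11.6]
force: [-0.4, 0.8, 0.1]
opening: 0.0
gripper_force: 0.1
```

Converted, 0.15 cm is 0.0025, 0.1 cm is 0.0017.

Call:
send_rows([
  [[0.0008,0,0.0002,0,0,0],[0.0017,0,0.0003,0,0,0],[0.0025,0,0.0006,0,0,0],[0.0025,0,0.0006,0,0,0]],
])

```text
clock: 12.63
tool_pos: [0.544, 0.1204, 0.0235]
orientation: [179.8, -13.1, -11.6]
force: [-0.2, -0.7, 0.4]
opening: 0.0006
gripper_force: 0.1
```

Converted, 0.15 cm is 0.0025, 0.1 cm is 0.0017.

Call:
send_rows([
  [[0.0008,0,0.0002,0,0,0],[0.0017,0,0.0003,0,0,0],[0.0025,0,0.0006,0,0,0],[0.0025,0,0.0006,0,0,0]],
])

```text
clock: 12.97
tool_pos: [0.5455, 0.1201, 0.0234]
orientation: [179.8, -13.1, -11.6]
force: [-0.2, 0.2, -0.3]
opening: 0.0004
gripper_force: 0.1
```

Call:
send_rows([
  [[0.0008,0,0.0002,0,0,0],[0.0017,0,0.0003,0,0,0],[0.0025,0,0.0006,0,0,0],[0.0025,0,0.0006,0,0,0]],
])

```text
clock: 13.3
tool_pos: [0.547, 0.1198, 0.0235]
orientation: [179.8, -13.1, -11.6]
force: [-0.1, 0.0, -0.5]
opening: 0.0006
gripper_force: 0.1
```

Converted, 0.15 cm is 0.0025, 0.1 cm is 0.0017.

Call:
send_rows([
  [[0.0008,0,0.0002,0,0,0],[0.0017,0,0.0003,0,0,0],[0.0025,0,0.0006,0,0,0],[0.0025,0,0.0006,0,0,0]],
])

```text
clock: 13.63
tool_pos: [0.5486, 0.1195, 0.0235]
orientation: [179.8, -13.1, -11.6]
force: [0.0, -0.0, -0.2]
opening: 0.0007
gripper_force: 0.1
```

Converted, 0.1 cm is 0.0017, 0.05 cm is 0.0008.

Call:
send_rows([
  [[0.0008,0,0.0002,0,0,0],[0.0017,0,0.0003,0,0,0],[0.0017,0,0.0003,0,0,0]],
])

```text
clock: 13.88
tool_pos: [0.5496, 0.1193, 0.0235]
orientation: [179.9, -13.1, -11.6]
force: [-0.2, -0.2, -0.2]
opening: 0.0004
gripper_force: 0.1
```

Converted, 0.1 cm is 0.0017, 0.05 cm is 0.0008.

Call:
send_rows([
  [[0.0008,0,0.0002,0,0,0],[0.0017,0,0.0003,0,0,0],[0.0017,0,0.0003,0,0,0]],
])

```text
clock: 14.13
tool_pos: [0.5505, 0.1191, 0.0235]
orientation: [179.8, -13.1, -11.6]
force: [0.0, -0.5, -0.0]
opening: 0.0009
gripper_force: 0.1
```

Converted, 0.1 cm is 0.0017, 0.05 cm is 0.0008.

Call:
send_rows([
  [[0.0008,0,0.0002,0,0,0],[0.0017,0,0.0003,0,0,0],[0.0017,0,0.0003,0,0,0]],
])

```text
clock: 14.38
tool_pos: [0.5515, 0.1189, 0.0236]
orientation: [179.8, -13.1, -11.6]
force: [-0.4, -0.2, -0.9]
opening: 0.0006
gripper_force: 0.1
```

Converted, 0.1 cm is 0.0017, 0.05 cm is 0.0008.

Call:
send_rows([
  [[0.0008,0,0.0002,0,0,0],[0.0017,0,0.0003,0,0,0],[0.0017,0,0.0003,0,0,0]],
])

```text
clock: 14.63
tool_pos: [0.5525, 0.1187, 0.0236]
orientation: [179.8, -13.1, -11.6]
force: [0.5, 0.3, -0.4]
opening: 0.0005
gripper_force: 0.1
```

Converted, 0.1 cm is 0.0017, 0.05 cm is 0.0008.

Call:
send_rows([
  [[0.0008,0,0.0002,0,0,0],[0.0017,0,0.0003,0,0,0],[0.0017,0,0.0003,0,0,0]],
])

```text
clock: 14.88
tool_pos: [0.5535, 0.1185, 0.0236]
orientation: [179.9, -13.1, -11.6]
force: [-0.9, 0.1, 0.1]
opening: 0.0004
gripper_force: 0.1
```

Converted, 0.1 cm is 0.0017, 0.05 cm is 0.0008.

Call:
send_rows([
  [[0.0008,0,0.0002,0,0,0],[0.0017,0,0.0003,0,0,0],[0.0017,0,0.0003,0,0,0]],
])

```text
clock: 15.13
tool_pos: [0.5543, 0.118, 0.0235]
orientation: [179.8, -13.1, -11.6]
force: [-1.2, -0.8, -0.6]
opening: 0.0001
gripper_force: 0.7
```

Converted, 0.05 cm is 0.0008, 0.03 cm is 0.0005.

Call:
send_rows([
  [[0.0005,0,0.0001,0,0,0],[0.0008,0,0.0002,0,0,0],[0.0008,0,0.0002,0,0,0]],
])

```text
clock: 15.38
tool_pos: [0.5545, 0.1178, 0.0235]
orientation: [179.8, -13.0, -11.6]
force: [-2.1, -0.8, 0.5]
opening: 0.0005
gripper_force: 1.5
```

```bash
python3 look.py
```

```text
fwd 0.021787673351280838 lat -0.00046694151185161016 z 0.023451476965748504 [179.80650834 -13.04286043 -11.60448217] Ffwd -1.9276682491881985 Flat -1.2401871838408298 [ 35.3  17.4 -48.7  33.  -17.8  12.1]
```

Converted, 0.1 cm is 0.0017, 0.05 cm is 0.0008.

Call:
send_rows([
  [[0,0.0008,0,0,0,0],[0,0.0017,0,0,0,0],[0,0.0017,0,0,0,0]],
])

```text
clock: 15.63
tool_pos: [0.5547, 0.1171, 0.0236]
orientation: [179.8, -13.1, -11.6]
force: [-2.7, -0.8, 0.6]
opening: 0.0002
gripper_force: 1.1
```

```bash
python3 look.py
```

```text
fwd 0.022058900287727643 lat -0.001120278535655846 z 0.023646073821875987 [179.84331419 -13.06994045 -11.59568708] Ffwd -2.49379177022903 Flat -1.3133613820238177 [ 35.2  17.3 -48.7  33.1 -17.8  12.2]
```

Converted, 0.15 cm is 0.0025, 0.1 cm is 0.0017.

Call:
send_rows([
  [[0,0.0008,0,0,0,0],[0,0.0017,0,0,0,0],[0,0.0025,0,0,0,0],[0,0.0025,0,0,0,0]],
])

```text
clock: 15.97
tool_pos: [0.5547, 0.116, 0.0238]
orientation: [179.9, -13.1, -11.6]
force: [-2.2, 1.0, 0.1]
opening: 0.0004
gripper_force: 1.1
```

```bash
python3 look.py
```

```text
fwd 0.02227665048527135 lat -0.0021145433697057694 z 0.02382841454937169 [179.88764754 -13.09523338 -11.58242294] Ffwd -2.3143563424842615 Flat 0.5694393355524956 [ 35.   17.3 -48.8  33.2 -17.7  12.2]
```

Converted, 0.05 cm is 0.0008, 0.03 cm is 0.0005.

Call:
send_rows([
  [[0.0005,0,0.0001,0,0,0],[0.0008,0,0.0002,0,0,0],[0.0008,0,0.0002,0,0,0]],
])

```text
clock: 16.22
tool_pos: [0.5549, 0.1158, 0.0237]
orientation: [179.9, -13.1, -11.6]
force: [-3.3, 1.8, 1.7]
opening: 0.0007
gripper_force: 2.2
```

```bash
python3 look.py
```

```text
fwd 0.02252530472551432 lat -0.0023254582585678914 z 0.023672513676319083 [179.85712861 -13.07203398 -11.58110897] Ffwd -3.6298712337063765 Flat 1.0797111545986873 [ 35.   17.3 -48.7  33.1 -17.7  12.3]
```

Converted, 0.06 cm is 0.001, -0.03 cm is -0.0005.

Call:
send_rows([
  [[0.0005,-0.0005,0.0001,0,0,0],[0.001,-0.0005,0.0002,0,0,0],[0.001,-0.0005,0.0002,0,0,0],[0.001,-0.0005,0.0002,0,0,0]],
])

```text
clock: 16.55
tool_pos: [0.5552, 0.1158, 0.0235]
orientation: [179.8, -13.1, -11.6]
force: [-6.4, 2.6, 1.4]
opening: 0.0006
gripper_force: 3.5
```

```bash
python3 look.py
```

```text
fwd 0.0228325845665478 lat -0.002253783840463078 z 0.023549012923151424 [179.83589963 -13.05254567 -11.57784737] Ffwd -6.7963342585299795 Flat 1.2574591730185183 [ 35.   17.4 -48.7  33.  -17.8  12.4]
```

Converted, -0.08 cm is -0.0013, -0.05 cm is -0.0008.

Call:
send_rows([
  [[0,-0.0008,0,0,0,0],[0.0003,-0.0013,0.0001,0,0,0],[0.0007,-0.0013,0.0002,0,0,0],[0.0007,-0.0013,0.0002,0,0,0]],
])

```text
clock: 16.88
tool_pos: [0.5553, 0.116, 0.0233]
orientation: [179.8, -13.0, -11.6]
force: [-7.8, 2.5, 3.6]
opening: 0.0003
gripper_force: 4.3
```

```bash
python3 look.py
```

```text
fwd 0.022918072935133177 lat -0.002002073012722339 z 0.02330673774323619 [179.78838315 -13.01958828 -11.59145228] Ffwd -8.165231661717755 Flat 0.836855713287455 [ 35.1  17.4 -48.6  32.9 -17.9  12.5]
```

Converted, -0.08 cm is -0.0013, -0.05 cm is -0.0008.

Call:
send_rows([
  [[0.0003,-0.0008,0.0001,0,0,0],[0.0008,-0.0013,0.0002,0,0,0],[0.0008,-0.0013,0.0002,0,0,0],[0.0008,-0.0013,0.0002,0,0,0],[0.0008,-0.0013,0.0002,0,0,0],[0.0008,-0.0013,0.0002,0,0,0],[0.0008,-0.0013,0.0002,0,0,0],[0.0008,-0.0013,0.0002,0,0,0]],
])

```text
clock: 17.55
tool_pos: [0.5555, 0.1162, 0.0232]
orientation: [179.7, -13.0, -11.6]
force: [-11.0, 2.0, 4.8]
opening: 0.0001
gripper_force: 5.4
```

```bash
python3 look.py
```

```text
fwd 0.02305752436563751 lat -0.0017930265092118603 z 0.02321520063736978 [179.74051171 -12.99379497 -11.60332878] Ffwd -11.14623822667785 Flat -0.2721599486115998 [ 35.1  17.5 -48.5  32.7 -18.   12.6]
```

Converted, -0.8 cm is -0.0133, -0.5 cm is -0.0083.

Call:
send_rows([
  [[0,0,0,0,0,0],[0,0,0,0,0,0],[0,0,0,0,0,0],[-0.0017,0,-0.0003,0,0,0],[-0.0033,0,-0.0008,0,0,0],[-0.005,0,-0.0012,0,0,0],[-0.0083,0,-0.002,0,0,0],[-0.0133,0,-0.003,0,0,0]],
])

```text
clock: 18.22
tool_pos: [0.5493, 0.1192, 0.0239]
orientation: [179.9, -13.1, -11.6]
force: [0.3, -0.5, 0.5]
opening: 0.0005
gripper_force: 0.0
```

Call:
send_rows([
  [[-0.0083,0,-0.002,0,0,0],[-0.0183,0,-0.0042,0,0,0],[-0.0283,0,-0.0065,0,0,0],[-0.0333,0,-0.0077,0,0,0],[-0.0333,0,-0.0077,0,0,0]],
])

```text
clock: 18.63
tool_pos: [0.5278, 0.1229, 0.0237]
orientation: [179.8, -13.1, -11.6]
force: [1.0, 0.4, 0.1]
opening: 0.0002
gripper_force: 0.0
```

```bash
python3 look.py
```

```text
fwd -0.005414843230709792 lat -0.0008369951406365034 z 0.023669094861293368 [179.83597022 -13.06534109 -11.56128128] Ffwd 0.9082503177171227 Flat 0.5940785939028251 [ 36.8  15.4 -52.6  37.  -16.5   6.5]
```

Converted, -12.7 cm is -0.2117, -10.7 cm is -0.1783.

Call:
send_rows([
  [[0.0075,0,-0.0325,0,0,0],[0.0183,0,-0.0817,0,0,0],[0.03,0,-0.13,0,0,0],[0.0417,0,-0.1783,0,0,0],[0.0483,0,-0.2117,0,0,0],[0.0483,0,-0.2117,0,0,0],[0.0483,0,-0.2117,0,0,0]],
])

```text
clock: 19.22
tool_pos: [0.5289, 0.1241, 0.1554]
orientation: [-180.0, -13.2, -11.6]
force: [-0.4, -0.7, -0.0]
opening: 0.0004
gripper_force: 0.0
```

```bash
python3 - <<'E'
from h import *
import cv2
from plant import ctrl
d={k:ctrl.snapshot(k) for k in('wrist','side','top')};pickle.dump(d,open('d6.pkl','wb'))
r=lambda i,f:cv2.resize(i[:,:,::-1],None,fx=f,fy=f,interpolation=cv2.INTER_CUBIC)
cv2.imwrite('pics/f6.png',np.vstack([np.hstack([r(d['side']['img'][145:220,290:390],4),r(d['top']['img'][170:245,200:300],4)]),np.hstack([r(d['wrist']['img'],.625),r(d['side']['img'],.625)])]))
E
```

```text
(no output)
```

View pics/f6.png

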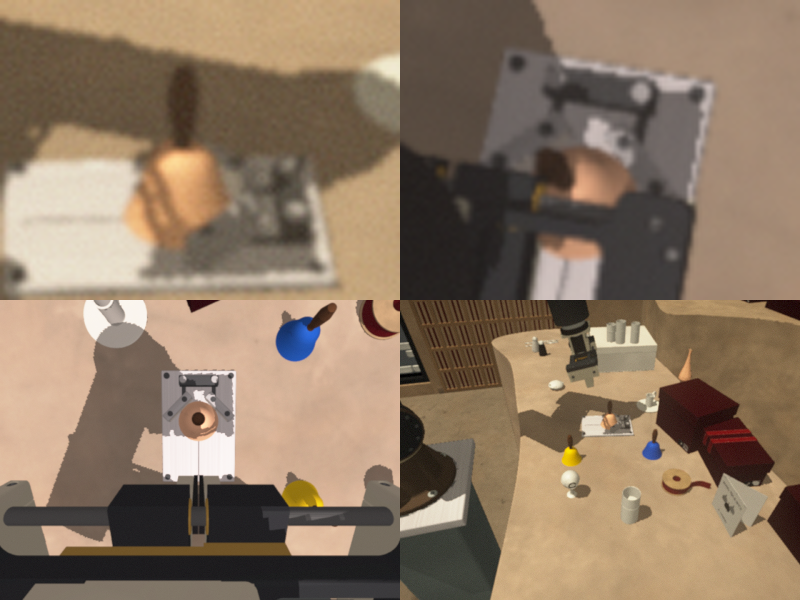

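The final picture shows the bell upright in the V, centred on the scribe at wrist-panel (198,419). The cup and infuser haven't moved, and the robot is clear.

```bash
python3 -c "
from plant import ctrl
print(ctrl.close_job())"
```

```text
the job is handed in; nothing more can be done
None
```

The copper bell is standing upright in the V, centred on the scribe, after a balanced push of about 11 N (sideways force under 0.5 N); I then let go and handed the job in at about 19 s, with the infuser and cup untouched.

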